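Tip the empty paint bottle into the empties bin

ROBOT

A 6-joint arm with a two-finger parallel gripper is mounted at the origin on the work surface. World frame = base frame: x ahead of the robot, y to its left, z up, the work surface at z = 0. Lengths are in m, angles in rad, forces in N, time in s.
With the tool pointing down it reaches from about 0.35 to 0.975 m from the base axis. Payload 4.9 kg.
Tool frame: the origin (TCP) lies between the finger pads; the fingertips stand robot.nose_length ahead of it and the grasp point (between the pads) is the TCP (robot.nose_length is the distance from the TCP to the fingertips, in m); z points along the fingers, y is the line along which they close (so a half turn about z gives the same grasp; the last joint's range is limited). The gripper opens to 85 mm and grips with 20 to 120 N. Pads are 22 mm wide; open, the fingers measure 114 mm over their backs; the gripper's body (76 mm by 85 mm) begins 54 mm behind the grasp point. The pads swing forward as they close: fully open they stand 13 mm farther back than shut.
Start: joints at [1.061, 0.053, 1.613, -0, 1.476, -0.119], TCP at [0.238, 0.578, 0.22] pointing down, gripper open.
Joint ranges: [-3.01, 3.01], [-1.01, 2.22], [0.06, 2.58], [-1.02, 4.17], [0.09, 2.62], [-3.14, 3.14]. Speed limits (rad/s): [2.57, 2.57, 3.14, 3.14, 3.14, 3.14].

INTERFACE

Orientations are given as a unit quaternion [x, y, z, w].
In Python, from cell import robot gives the robot as it stands.
- The arm moves only by the tool move_arm, never from a script. Its argument "plan" is a list of rows, each a list of 4 numbers: the shift along the tool's x, y, z in cm, then the turn about the tool's z in degrees. A call has exactly 5 rows; each row shifts and turns the commanded pose from where the row before left it, along the tool's axes as they then stand; what a row does not reach is not made up. A row lasts 1/12 s, in which the tool goes at most 41.7 mm and 7.16 degrees, less where a joint would pass 70% of its speed; a pose out of reach is approached as far as the arm can. A call is refused whole if a number of a shift passes 4.17 or a number of a turn 7.16, either way. A call with a gripper value outside its range is refused whole. "hand" is the closure, from 0 (fully open) to 1 (shut), set as the call begins (left out, the last holds). The fingers move at their own pace and stop on an object; the grip force is fixed at half the most. Time passes only in rows, so rows that do not move let the fingers close, or fill a call up. It gives the time, the measured TCP pose, the force, the opening and the grip force at its end, in the units of the state.
- robot.state(): the state, without advancing time (a new reading comes with each control period).
- robot.get_image(name): name is "scene" or "top" or "wrist"; returns the picture (480x640x3 uint8, blue, green, red); there is no depth.
- robot.get_calibration(name): a dict with "K" (3x3 intrinsics, pixels), "eye" and "attitude" of the camera in the world. Camera axes: x right, y up, looking along -z (the intrinsics and any distortion apply to the point x, -y, -z); pixel columns grow to the right and rows downward; lengths in m; the calibration is good to about 2 mm. A picture is of the moment at which its call begins: read the wrist's pose just before it. get_calibration takes no time and is no camera call; for the wrist camera it gives the pose at the moment of the call.
- robot.close_job(): hands the job in; it is judged then, once.
The state is a dict: "time": time; "joint_pos": joint angles; "joint_vel": joint speeds; "tau": joint torques, N m; "position": TCP position; "ee_rot": TCP orientation; "force": force on the tool from outside, world axes, zero at the start; "torque": the same for the moment, N m; "finger_gap": finger opening in m; "grasp_force": force on a finger pad.
Only numpy, scipy, OpenCV 4.12 (cv2) and the standard library are available. Lean on these libraries where they do the work, as an engineer would, in place of code of your own. Each camera call takes 0.05 s, during which the arm holds its last target. There are 200 camera calls.

TASK

Press the red lever of the empties bin all the way down with the fingertips, so that the linked blue lid tips up and the orange empty lying on it rolls into the clear compartment behind. Then ease the lever back up slowly so that the lid comes down shut without slamming, and move clear. Do not touch the lid or the orange bottle, do not grip or pick up anything, and leave everything else on the bench undisturbed.

Things in the scene. Friction and masses are not known exactly. Their poses are not given: they have to be found in the camera images.
- bin: the empties bin, fixed to the bench: box 290 long (its x) by 230 wide (its y). Origin on the bench straight below the lid hinge; its x axis points away from the lever. White front box, 160 high, from x = -140 to 0, closed on top by the blue lid; clear open-topped compartment with walls 200 high from x = 0 to +150 (inner floor 12 above the bench, inner width 218). The red lever sticks out of the front wall towards the bin's -x, in the middle of its width.
- lever (a joint): angle of the red lever about its level pivot (along the bin's y, at bin x = -145, 108 above the bench): 0 = up, lid shut; grows as the paddle is pressed down; hard stop at 0.65 rad. A spring and the lid's weight push it back up by themselves; it takes about 5 to 8 N down on the paddle.
- paddle (a point): centre of the upper face of the red paddle, the flat end of the lever, 56 wide across, 40 along and 6 thick; about 95 out from the pivot and 138 above the bench when up, moving with the lever: at lever angle a the paddle slopes 0.25 - a rad upwards away from the bin, so its centre sinks about 59 in all (to about 77 above the bench).
- flap (a joint): opening angle of the blue lid: 0 = shut, 1.04 rad = fully up. It is linked to the lever and always turns 1.6 times as far and as fast (lid speed in rad/s is about 17 times the paddle's speed in m/s). If the lever is let go the lid slams; closing faster than 2 rad/s counts as a slam.
- lid_front (a point): middle of the lever-side edge of the upper face of the blue lid, a plate 150 by 226 with low side lips, hinged along its edge farthest from the lever (bin x = 0, 160 above the bench); its upper face is 167 above the bench when shut and its lever-side edge, 12 beyond the front wall, swings up and away from the lever.
- empty: the orange empty paint bottle (50 diameter, 130 long, pink label, white cap), lying across the lid between two low ribs 55 from the hinge; it rolls off by itself over the hinge into the clear compartment once the lid is up by about 0.3 to 0.5 rad. Origin at its centre, y along its length.
- yellow: bystander, loose: yellow squeeze bottle with needle nozzle, 42 diameter, 95 high; origin at the centre of its underside
- red: bystander, loose: red squeeze bottle with needle nozzle, 42 diameter, 95 high; origin at the centre of its underside
- teal: bystander, loose: teal squeeze bottle with needle nozzle, 42 diameter, 95 high; origin at the centre of its underside
- mug: bystander, loose: white ceramic mug, 76 diameter, 85 high; origin at the centre of its underside
- jar: bystander, loose: clear glass jar with white cap, 64 diameter, 75 high; origin at the centre of its underside
- bowl: bystander, loose: terracotta bowl, 110 diameter, 50 high; origin at the centre of its underside

How it is judged:
By the outcome, as a careful person would: the job done as asked, in the order asked, and still so for the second after the job is handed in, with the robot touching nothing.
It also fails if it takes over 42 s, if anything falls off the work surface, if the arm or the gripper's body presses on something with over 40 N, if the wrist force passes 120 N, or if a joint passes its speed limit or range.

## Working session

There is one attempt and no reset: what is moved stays moved. The work goes in short steps, Python scripts to look and compute and a tool call to move; the robot and the scene stay as the last step left them, time stands still between calls to the robot, and variables do not carry over. Pictures are saved under pics/ and viewed, at most 10 in all, crops included, and the job is handed in when it is done.

Besides the shell and the picture viewer there is one more tool, called after "Request:" as name(argument=value, ...), one argument or row to a line, values as JSON. move_arm: Moves the arm, as the interface text tells. Its arguments: {"type":"object","properties":{"plan":{"type":"array","items":{"type":"array","items":{"type":"number"}}},"hand":{"type":"number"}},"required":["plan"]}

```bash
mkdir -p pics; cat > h.py <<'E'
import numpy as np, cv2
from cell import robot
from scipy.spatial.transform import Rotation as R
def cal(n):
    c=robot.get_calibration(n); a=np.array(c["attitude"],float)
    M=R.from_quat(a).as_matrix() if a.size==4 else a.reshape(3,3)
    return np.array(c["K"]),np.array(c["eye"]),M,c
def ray(n,u,v):
    K,e,M,c=cal(n); d=np.linalg.inv(K)@[u,v,1]
    return e,M@[d[0],-d[1],-d[2]]
def onz(n,u,v,z):
    e,d=ray(n,u,v); return e+d*(z-e[2])/d[2]
def proj(n,p):
    K,e,M,c=cal(n); q=M.T@(np.array(p)-e); q=K@[q[0],-q[1],-q[2]]; return q[:2]/q[2]
E
python3 - <<'E'
from h import *
print(robot.nose_length,robot.state())
for n in("top","scene"):
    im=robot.get_image(n); cv2.imwrite(f"pics/{n}1.png",im); print(n,robot.get_calibration(n))
E
```

```text
0.019 {'time': 0.0, 'joint_pos': array([ 1.06102821e+00,  5.33621074e-02,  1.61434265e+00,  9.41515263e-06,
        1.47597017e+00, -1.19007434e-01]), 'joint_vel': array([ 0.0001138 , -0.0009897 ,  0.00136531,  0.00053399,  0.0021485 ,
        0.00021738]), 'tau': array([ 5.83914425e-04, -3.93692064e+01, -3.70169699e+01, -1.21422127e-04,
        7.05702594e-03, -2.13478489e-05]), 'position': array([0.23773502, 0.57730754, 0.21873072]), 'ee_rot': array([ 1.94139991e-01,  9.80973282e-01, -9.88657618e-04, -3.26411597e-04]), 'force': array([-0.12429482, -1.48655709, -0.19717003]), 'torque': array([ 0.0297362 ,  0.01874252, -0.03676099]), 'grasp_force': 0.0, 'finger_gap': 0.08590571910351745}
top {'K': array([[511.46544575,   0.        , 317.74209792],
       [  0.        , 511.46544575, 244.69076477],
       [  0.        ,   0.        ,   1.        ]]), 'eye': array([0.46523738, 0.02142001, 1.15962363]), 'attitude': array([ 0.03777418, -0.03250525, -0.69986648,  0.71253311])}
scene {'K': array([[502.15786692,   0.        , 322.20019802],
       [  0.        , 502.15786692, 243.83305649],
       [  0.        ,   0.        ,   1.        ]]), 'eye': array([0.65739883, 0.91040045, 0.77826512]), 'attitude': array([0.02169661, 0.46001539, 0.88723668, 0.02694754])}
```

View pics/top1.png

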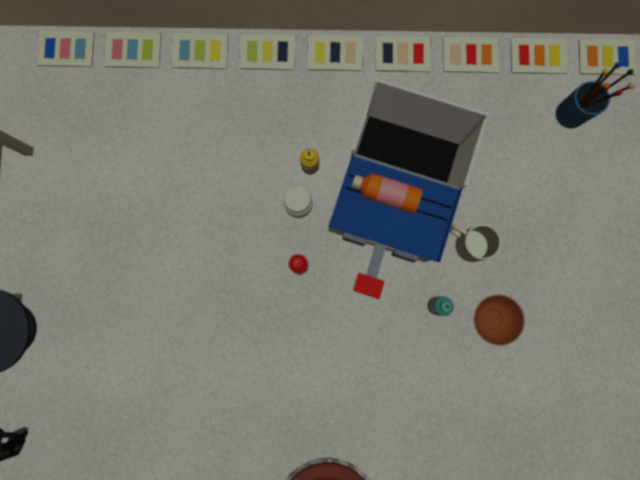

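View pics/scene1.png

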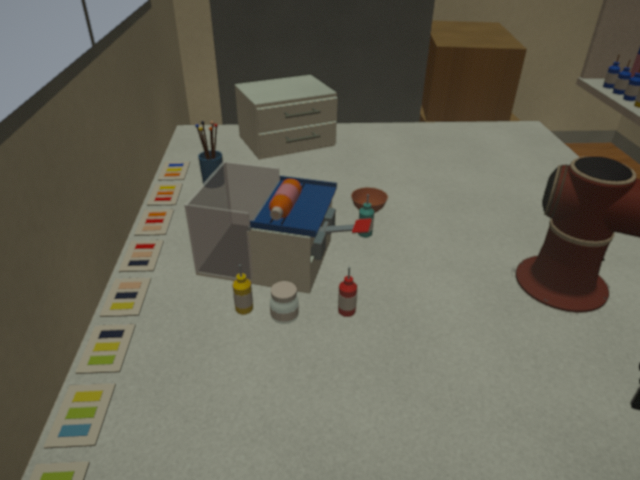

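The top view shows the red paddle at about (369,286) and the blue lid with corners (353,155), (462,186), (440,260), (330,229). The teal bottle is at (444,306) and the red one at (299,264). In the scene view the paddle is at about (363,227).

```bash
python3 - <<'E'
from h import *
im=cv2.imread("pics/top1.png"); hsv=cv2.cvtColor(im,cv2.COLOR_BGR2HSV)
def blob(im,x0,x1,y0,y1):
    h=cv2.cvtColor(im,cv2.COLOR_BGR2HSV); m=((h[...,0]<8)|(h[...,0]>172))&(h[...,1]>150)&(h[...,2]>70)
    m=m.astype(np.uint8); k=np.zeros_like(m); k[y0:y1,x0:x1]=m[y0:y1,x0:x1]
    c=max(cv2.findContours(k,0,2)[0],key=cv2.contourArea); M=cv2.moments(c)
    return M['m10']/M['m00'],M['m01']/M['m00'],cv2.minAreaRect(c)
u,v,r=blob(im,345,392,265,305); P=onz("top",u,v,.138); print("paddle top",u,v,P,r)
cs=[onz("top",*p,.138) for p in cv2.boxPoints(r)]; print([np.linalg.norm(cs[i]-cs[i-1]) for i in range(4)])
s=cv2.imread("pics/scene1.png"); u2,v2,_=blob(s,345,378,214,238); print("scene",u2,v2,onz("scene",u2,v2,.138))
m=((hsv[...,0]>100)&(hsv[...,0]<125)&(hsv[...,1]>150)&(hsv[...,2]>50)).astype(np.uint8); k=np.zeros_like(m);k[140:270,320:480]=m[140:270,320:480]
c=cv2.morphologyEx(k,cv2.MORPH_CLOSE,np.ones((15,15)))
c=max(cv2.findContours(c,0,2)[0],key=cv2.contourArea); r=cv2.minAreaRect(c)
b=np.array([onz("top",*p,.17) for p in cv2.boxPoints(r)]); print(r,b,[np.linalg.norm(b[i]-b[i-1]) for i in range(4)])
ce=b.mean(0); d=ce-P; print("axis from paddle",np.degrees(np.arctan2(d[1],d[0])),np.linalg.norm(d[:2]),"expect",.24-.075-0.003)
e=[b[i]-b[i-1] for i in range(4)]; print([np.degrees(np.arctan2(x[1],x[0])) for x in e])
for n,p,z in(("teal",(444,306),.08),("redb",(299,264),.08),("mug",(480,243),.08),("bowl",(499,320),.04)): print(n,onz("top",*p,z))
q=R.from_quat(robot.state()['ee_rot']).as_matrix(); print(q)
E
```

```text
paddle top 368.37664783427493 285.40941619585686 [ 0.48742703 -0.07227707  0.138     ] ((368.4000244140625, 285.3000183105469), (26.879358291625977, 18.024980545043945), 18.434947967529297)
[np.float64(0.05321238513593485), np.float64(0.03591937338912294), np.float64(0.053384232532359806), np.float64(0.03585023960735629)]
scene 361.8668699186992 225.2022357723577 [ 0.48907099 -0.06702529  0.138     ]
((395.18609619140625, 208.309814453125), (115.12744140625, 74.53022766113281), 17.818889617919922) [[ 0.60058901  0.00844361  0.17      ]
 [ 0.74292763 -0.03438472  0.17      ]
 [ 0.67577477 -0.25009746  0.17      ]
 [ 0.53551596 -0.20471238  0.17      ]] [np.float64(0.22286762587978864), np.float64(0.14864234635280268), np.float64(0.2259236452545499), np.float64(0.1474189294240632)]
axis from paddle -17.57366050172464 0.158680502580979 expect 0.16199999999999998
[np.float64(73.02342188663401), np.float64(-16.746036873050983), np.float64(-107.29172391388566), np.float64(162.06940868996242)]
teal [ 0.44858651 -0.23610875  0.08      ]
redb [0.53115433 0.06932538 0.08      ]
mug [ 0.58251392 -0.3130345   0.08      ]
bowl [ 0.42007107 -0.36422734  0.04      ]
[[-9.24623214e-01  3.80881860e-01 -9.59868295e-04]
 [ 3.80882993e-01  9.24621687e-01 -1.69732022e-03]
 [ 2.41036559e-04 -1.93497919e-03 -9.99998099e-01]]
```

Request:
move_arm(
  plan=[
    [-1.2, -1.3, 0, 0],
    [-2.5, -2.7, 0, 0],
    [-2.5, -2.7, 0, 0],
    [-2.5, -2.7, 0, 0],
    [-2.5, -2.7, 0, 0],
  ],
  hand=1,
)

```text
time: 0.52
position: [0.2954, 0.4216, 0.2192]
ee_rot: [0.194, 0.981, -0.001, -0.0]
force: [1.0, 0.5, 0.6]
finger_gap: 0.0252
grasp_force: 0.0
```

Request:
move_arm(
  plan=[
    [-2.5, -2.7, 0, 0],
    [-2.5, -2.7, 0, 0],
    [-2.5, -2.7, 0, 0],
    [-2.5, -2.7, 0, 0],
    [-2.5, -2.7, 0, 0],
  ],
)

```text
time: 0.93
position: [0.3596, 0.2492, 0.2196]
ee_rot: [0.194, 0.981, -0.0, -0.0]
force: [-0.0, -0.8, -0.9]
finger_gap: 0.0001
grasp_force: 0.0
```

Request:
move_arm(
  plan=[
    [-2.5, -2.7, 0, 0],
    [-2.5, -2.7, 0, 0],
    [-2.5, -2.7, 0, 0],
    [-2.5, -2.7, 0, 0],
    [-2.5, -2.7, 0, 0],
  ],
)

```text
time: 1.35
position: [0.4238, 0.0767, 0.2197]
ee_rot: [0.194, 0.981, 0.0, 0.0]
force: [0.3, 1.1, 0.3]
finger_gap: 0.0001
grasp_force: 0.0
```

```bash
python3 - <<'E'
from h import *
s=robot.state(); M=R.from_quat(s['ee_rot']).as_matrix(); p=s['position']
d=np.array([.483,-.069,p[2]])-p; print(s['time'],p,s['force'],s['finger_gap'],"tool shift cm",M.T@d*100, "yaw",np.degrees(np.arctan2(M[1,0],M[0,0])))
print("cam in tool",M.T@(cal("wrist")[1]-p))
cv2.imwrite("pics/w2.png",robot.get_image("wrist"))
E
```

```text
1.35 [0.42379829 0.07667192 0.21969593] [0.34795833 1.0739423  0.32739367] 0.00011863039438690026 tool shift cm [-1.10233993e+01 -1.12132145e+01 -1.25128779e-03] yaw 157.6061139219175
cam in tool [ 0.07004783  0.00026308 -0.15501284]
```

View pics/w2.png

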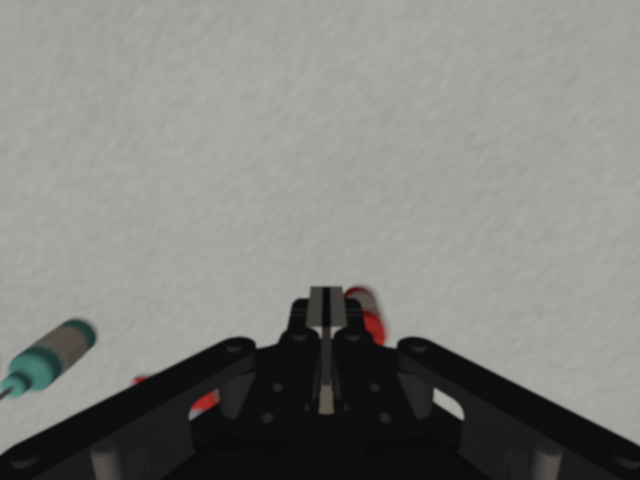

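Request:
move_arm(
  plan=[
    [-2.7, -2.8, 0, 0],
    [-2.7, -2.8, 0, 0],
    [-2.7, -2.8, 0, 0],
    [-1.9, -1.9, 0, 0],
    [-1.0, -0.9, 0, -5],
  ],
)

```text
time: 1.82
position: [0.4833, -0.0698, 0.2195]
ee_rot: [0.152, 0.988, -0.0, -0.0]
force: [-0.5, 0.8, 0.2]
finger_gap: 0.0001
grasp_force: 0.0
```

Request:
move_arm(
  plan=[
    [0, 0, 0.7, 0],
    [0, 0, 1.2, 0],
    [0, 0, 1.2, 0],
    [0, 0, 0.8, 0],
    [0, 0, 0, 0],
  ],
)

```text
time: 2.23
position: [0.4807, -0.0654, 0.1773]
ee_rot: [0.151, 0.989, 0.0, -0.003]
force: [-0.0, 0.2, 0.2]
finger_gap: 0.0
grasp_force: 0.0
```

```bash
python3 - <<'E'
from h import *
s=robot.state(); p=s['position']; print(s['time'],p,s['force'])
a=robot.get_image("scene");b=robot.get_image("top")
cv2.imwrite("pics/c3.png",np.hstack([cv2.resize(a[130:290,260:420],(400,400)),cv2.resize(b[200:360,290:450],(400,400))]))
E
```

```text
2.2333 [ 0.48070288 -0.06538889  0.17727854] [-0.01895616  0.23528429  0.22866089]
```

View pics/c3.png

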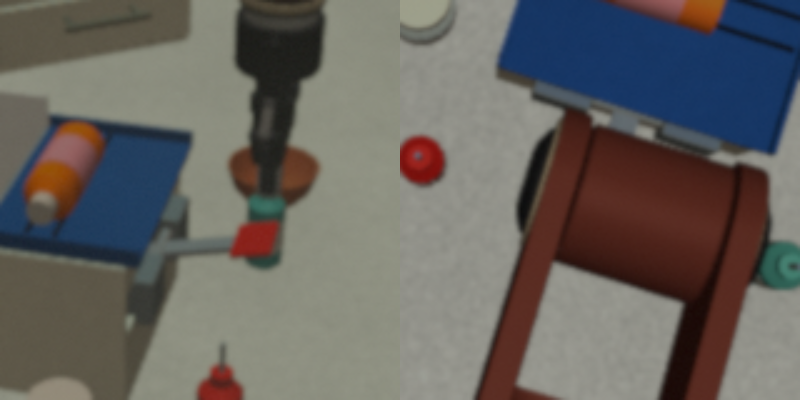

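The scene crop shows the closed fingertips hanging just above the red paddle, with nothing else nearby. I'll correct sideways by 5 mm and go down gently.

Request:
move_arm(
  plan=[
    [-0.5, -0.3, 0, 0],
    [0, 0, 0.4, 0],
    [0, 0, 0.4, 0],
    [0, 0, 0.4, 0],
    [0, 0, 0.4, 0],
  ],
)

```text
time: 2.75
position: [0.4868, -0.0714, 0.1647]
ee_rot: [0.151, 0.988, 0.0, 0.0]
force: [0.3, -0.4, 0.1]
finger_gap: 0.0
grasp_force: 0.0
```

Request:
move_arm(
  plan=[
    [0, 0, 0.4, 0],
    [0, 0, 0.4, 0],
    [0, 0, 0.4, 0],
    [0, 0, 0.4, 0],
    [0, 0, 0.4, 0],
  ],
)

```text
time: 3.17
position: [0.4867, -0.0714, 0.1446]
ee_rot: [0.151, 0.989, -0.0, -0.0]
force: [-0.9, -0.5, 0.8]
finger_gap: 0.0
grasp_force: 0.0
```

```bash
python3 - <<'E'
from h import *
s=robot.state(); p=s['position']; print(s['time'],p,s['force'])
a=robot.get_image("scene");b=robot.get_image("wrist")
print(proj("scene",p-[0,0,.019]),proj("scene",p))
cv2.imwrite("pics/c4.png",np.hstack([cv2.resize(a[150:270,290:410],(480,480),interpolation=2),cv2.resize(b[240:480],(320,480))]))
E
```

```text
3.1667 [ 0.48671372 -0.07135802  0.14456403] [-0.87416929 -0.53212244  0.78215685]
[362.3030955  228.59102967] [362.78741706 221.81687781]
```

View pics/c4.png

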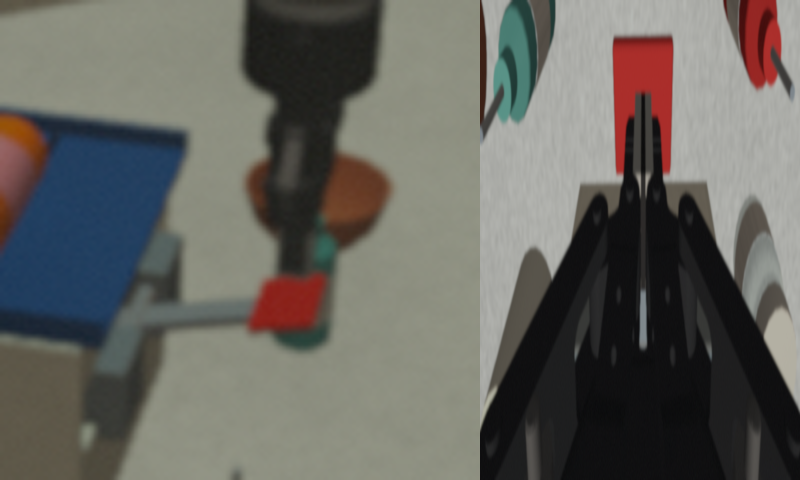

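The wrist view shows the finger centred over the paddle's width, at x≈326, with its tip at row 286. But the scene view shows the tip only at the paddle's far edge, around (363,218). I'll check the geometry before pressing.

```bash
python3 - <<'E'
from h import *
s=robot.state(); p=s['position']; M=R.from_quat(s['ee_rot']).as_matrix(); print(cal("wrist")[3])
for d in(-.02,-.01,0,.01,.019,.03): print(d,"wrist",proj("wrist",p+M[:,2]*d),"scene",proj("scene",p+M[:,2]*d))
b=robot.get_image("wrist"); h=cv2.cvtColor(b,cv2.COLOR_BGR2HSV)
m=(((h[...,0]<8)|(h[...,0]>172))&(h[...,1]>150)&(h[...,2]>60)).astype(np.uint8); m[:,:240]=0;m[:,420:]=0
ys,xs=np.nonzero(m); K=cal("wrist")[0]
for y in range(ys.min(),ys.max()+1,8):
    r=xs[ys==y]
    print(y,r.min(),r.max(),"axial dist",K[0,0]*.056/(r.max()-r.min()+1))
print("eye",cal("wrist")[1], "paddle->wrist",proj("wrist",[.4885,-.0705,.135]))
E
```

```text
{'K': array([[365.19015527,   0.        , 325.91699663],
       [  0.        , 365.19015527, 241.16340992],
       [  0.        ,   0.        ,   1.        ]]), 'eye': array([ 0.41971481, -0.05004208,  0.29909691]), 'attitude': array([-0.11117971, -0.0810273 ,  0.5864935 ,  0.79818483])}
-0.02 wrist [325.45158612 315.5341694 ] scene [363.50839284 214.77910994]
-0.01 wrist [325.50421819 304.71476508] scene [363.25323224 218.43013495]
0 wrist [325.55083297 295.13231439] scene [363.00056874 222.04542963]
0.01 wrist [325.59240658 286.58616115] scene [362.75036585 225.62551595]
0.019 wrist [325.62615714 279.64816563] scene [362.52725751 228.81791372]
0.03 wrist [325.66338213 271.99594534] scene [362.25719956 232.68210095]
259 271 382 axial dist 0.1825950776362932
267 267 384 axial dist 0.17331058216326134
275 267 384 axial dist 0.17331058216326134
283 268 383 axial dist 0.17629869564883482
291 269 382 axial dist 0.1793916552216214
299 270 381 axial dist 0.1825950776362932
307 271 381 axial dist 0.18424007833571926
315 272 380 axial dist 0.18762063023178752
323 273 379 axial dist 0.1911275578996714
eye [ 0.41987929 -0.05008904  0.29955841] paddle->wrist [328.39664344 290.2271949 ]
```

The visible tip fits a fingertip height of about 0.15 m in both views. So the tips are still above the paddle, and they are centred. I'll go on down and watch the force.

Request:
move_arm(
  plan=[
    [0.3, 0, 0.3, 0],
    [0, 0, 0.3, 0],
    [0, 0, 0.3, 0],
    [0, 0, 0.3, 0],
    [0, 0, 0, 0],
  ],
)

```text
time: 3.73
position: [0.4834, -0.0703, 0.1321]
ee_rot: [0.151, 0.989, 0.0, -0.001]
force: [0.1, 0.7, 0.2]
finger_gap: 0.0002
grasp_force: 0.0
```

Request:
move_arm(
  plan=[
    [0, 0, 0.2, 0],
    [0, 0, 0.2, 0],
    [0, 0, 0.2, 0],
    [0, 0, 0.2, 0],
    [0, 0, 0, 0],
  ],
)

```text
time: 4.15
position: [0.4841, -0.0705, 0.1259]
ee_rot: [0.151, 0.989, -0.0, 0.0]
force: [-1.9, 1.2, 5.8]
finger_gap: -0.0002
grasp_force: 2.6
```

Contact shows as 5.8 N up. The travel to the stop is about 6 cm.

Request:
move_arm(
  plan=[
    [0, 0, 0.3, 0],
    [0, 0, 0.3, 0],
    [0, 0, 0.3, 0],
    [0, 0, 0.3, 0],
    [0, 0, 0.3, 0],
  ],
)

```text
time: 4.57
position: [0.4838, -0.0704, 0.111]
ee_rot: [0.151, 0.989, 0.0, -0.0]
force: [-4.3, 1.9, 6.6]
finger_gap: 0.0002
grasp_force: 3.0
```

Request:
move_arm(
  plan=[
    [0, 0, 0.3, 0],
    [0, 0, 0.3, 0],
    [0, 0, 0.3, 0],
    [0, 0, 0.3, 0],
    [0, 0, 0.3, 0],
  ],
)

```text
time: 4.98
position: [0.4835, -0.0703, 0.0957]
ee_rot: [0.151, 0.989, 0.0, -0.001]
force: [-4.4, 1.0, 6.1]
finger_gap: -0.0001
grasp_force: 3.4
```

Request:
move_arm(
  plan=[
    [0, 0, 0.3, 0],
    [0, 0, 0.3, 0],
    [0, 0, 0.3, 0],
    [0, 0, 0.3, 0],
    [0, 0, 0.2, 0],
  ],
)

```text
time: 5.4
position: [0.4845, -0.0706, 0.082]
ee_rot: [0.151, 0.989, -0.0, 0.001]
force: [-1.7, 0.3, 6.1]
finger_gap: 0.0004
grasp_force: 3.1
```

```bash
python3 - <<'E'
from h import *
s=robot.state(); p=s['position']; print(s['time'],p,s['force'])
a=robot.get_image("scene");b=robot.get_image("top")
cv2.imwrite("pics/c5.png",np.hstack([cv2.resize(a[130:290,170:410],(600,400)),cv2.resize(b[70:310,330:450],(200,400))]))
E
```

```text
5.4 [ 0.48449783 -0.0706233   0.08196214] [-1.71063358  0.34673827  6.07282713]
```

View pics/c5.png

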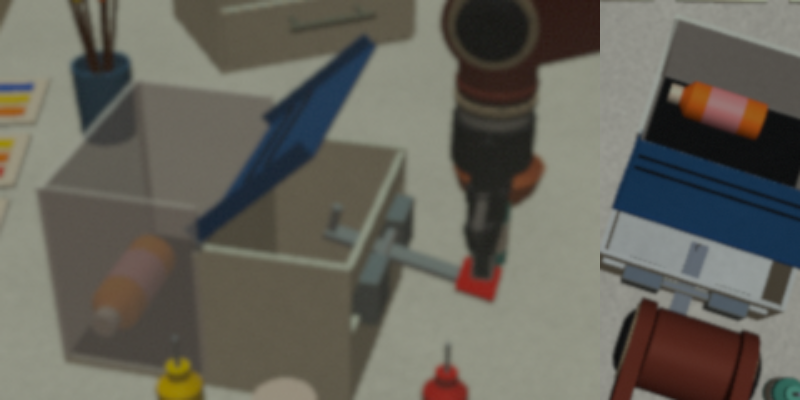

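The lid is tipped up and the orange bottle lies in the clear compartment. The lever still has to go down to its stop.

Request:
move_arm(
  plan=[
    [0, 0, 0.2, 0],
    [0, 0, 0.2, 0],
    [0, 0, 0.2, 0],
    [0, 0, 0.2, 0],
    [0, 0, 0, 0],
  ],
)

```text
time: 5.92
position: [0.4858, -0.071, 0.0747]
ee_rot: [0.151, 0.989, -0.0, 0.002]
force: [0.9, -0.6, 5.9]
finger_gap: -0.0001
grasp_force: 2.7
```

Request:
move_arm(
  plan=[
    [0, 0, 0.2, 0],
    [0, 0, 0.15, 0],
    [0, 0, 0.15, 0],
    [0, 0, 0, 0],
    [0, 0, 0, 0],
  ],
)

```text
time: 6.33
position: [0.4864, -0.0712, 0.0703]
ee_rot: [0.151, 0.988, -0.0, 0.003]
force: [1.2, -0.7, 6.0]
finger_gap: -0.0002
grasp_force: 2.5
```

Request:
move_arm(
  plan=[
    [0, 0, 0.15, 0],
    [0, 0, 0.15, 0],
    [0, 0, 0.1, 0],
    [0, 0, 0, 0],
    [0, 0, 0, 0],
  ],
)

```text
time: 6.75
position: [0.4865, -0.0713, 0.0664]
ee_rot: [0.151, 0.988, -0.0, 0.003]
force: [2.5, -0.1, 6.1]
finger_gap: -0.0002
grasp_force: 2.4
```

Request:
move_arm(
  plan=[
    [0, 0, 0.15, 0],
    [0, 0, 0.1, 0],
    [0, 0, 0.1, 0],
    [0, 0, 0, 0],
    [0, 0, 0, 0],
  ],
)

```text
time: 7.17
position: [0.487, -0.0714, 0.0653]
ee_rot: [0.151, 0.989, -0.001, 0.003]
force: [-4.5, 0.1, 19.5]
finger_gap: -0.0001
grasp_force: 9.6
```

19.5 N means the hard stop is reached. I'll ease up at about 3.6 cm/s, which is a lid speed of about 0.6 rad/s.

Request:
move_arm(
  plan=[
    [0, 0, -0.1, 0],
    [0, 0, -0.2, 0],
    [0, 0, -0.3, 0],
    [0, 0, -0.3, 0],
    [0, 0, -0.3, 0],
  ],
)

```text
time: 7.58
position: [0.4846, -0.0707, 0.0738]
ee_rot: [0.151, 0.989, -0.0, 0.001]
force: [-1.6, 0.7, 4.4]
finger_gap: -0.0001
grasp_force: 2.7
```

Request:
move_arm(
  plan=[
    [0, 0, -0.3, 0],
    [0, 0, -0.3, 0],
    [0, 0, -0.3, 0],
    [0, 0, -0.3, 0],
    [0, 0, -0.3, 0],
  ],
)

```text
time: 8.0
position: [0.4827, -0.0701, 0.0871]
ee_rot: [0.151, 0.989, 0.0, -0.002]
force: [-5.2, 1.6, 4.8]
finger_gap: 0.0001
grasp_force: 2.9
```

Request:
move_arm(
  plan=[
    [0, 0, -0.3, 0],
    [0, 0, -0.3, 0],
    [0, 0, -0.3, 0],
    [0, 0, -0.3, 0],
    [0, 0, -0.3, 0],
  ],
)

```text
time: 8.42
position: [0.4833, -0.0702, 0.1026]
ee_rot: [0.151, 0.989, 0.0, -0.001]
force: [-4.5, 2.4, 5.3]
finger_gap: 0.0001
grasp_force: 2.9
```

Request:
move_arm(
  plan=[
    [0, 0, -0.3, 0],
    [0, 0, -0.3, 0],
    [0, 0, -0.3, 0],
    [0, 0, -0.2, 0],
    [0, 0, -0.2, 0],
  ],
)

```text
time: 8.83
position: [0.4849, -0.0708, 0.1164]
ee_rot: [0.151, 0.988, -0.0, 0.001]
force: [0.7, -0.4, 5.5]
finger_gap: -0.0004
grasp_force: 2.5
```

Request:
move_arm(
  plan=[
    [0, 0, -0.2, 0],
    [0, 0, -0.2, 0],
    [0, 0, -0.2, 0],
    [0, 0, -0.2, 0],
    [0, 0, -0.2, 0],
  ],
)

```text
time: 9.25
position: [0.4847, -0.0708, 0.1262]
ee_rot: [0.151, 0.988, -0.0, 0.001]
force: [4.0, -1.6, 3.6]
finger_gap: 0.0001
grasp_force: 2.2
```

Request:
move_arm(
  plan=[
    [0, 0, -0.2, 0],
    [0, 0, -0.2, 0],
    [0, 0, -0.2, 0],
    [0, 0, -0.2, 0],
    [0, 0, -0.2, 0],
  ],
)

```text
time: 9.67
position: [0.4822, -0.0699, 0.134]
ee_rot: [0.151, 0.989, 0.0, -0.002]
force: [0.0, -0.9, 0.8]
finger_gap: 0.0
grasp_force: 0.0
```

Contact ended smoothly. Now I'll rise straight up and retreat away from the bin.

Request:
move_arm(
  plan=[
    [0, 0, -0.6, 0],
    [0, 0, -1.2, 0],
    [0, 0, -2, 0],
    [0, 0, -2, 0],
    [0, 0, -2, 0],
  ],
)

```text
time: 10.08
position: [0.4836, -0.0704, 0.2151]
ee_rot: [0.151, 0.989, 0.0, -0.0]
force: [0.0, -0.3, -0.0]
finger_gap: 0.0001
grasp_force: 0.0
```

Request:
move_arm(
  plan=[
    [0, 1.5, -0.5, 0],
    [0, 2.5, 0, 0],
    [0, 2.5, 0, 0],
    [0, 2.5, 0, 0],
    [0, 2.5, 0, 0],
  ],
)

```text
time: 10.5
position: [0.5185, 0.0403, 0.2198]
ee_rot: [0.151, 0.988, 0.0, 0.0]
force: [0.9, -0.9, 1.0]
finger_gap: -0.0001
grasp_force: 0.0
```

Request:
move_arm(
  plan=[
    [0, 2.5, 0, 0],
    [0, 2.5, 0, 0],
    [0, 2.5, 0, 0],
    [0, 2.5, 0, 0],
    [0, 2.5, 0, 0],
  ],
)

```text
time: 10.92
position: [0.5558, 0.1599, 0.2196]
ee_rot: [0.151, 0.989, 0.0, 0.0]
force: [0.1, 0.0, 0.9]
finger_gap: 0.0
grasp_force: 0.0
```

Request:
move_arm(
  plan=[
    [0, 1.2, 0, 0],
    [0, 0.5, 0, 0],
    [0, 0, 0, 0],
    [0, 0, 0, 0],
    [0, 0, 0, 0],
  ],
)

```text
time: 11.33
position: [0.5605, 0.1737, 0.2187]
ee_rot: [0.152, 0.988, -0.0, -0.0]
force: [0.3, -0.2, -0.2]
finger_gap: 0.0001
grasp_force: 0.0
```

```bash
python3 - <<'E'
from h import *
s=robot.state(); p=s['position']; print(s['time'],p,s['force'])
cv2.imwrite("pics/f6.png",np.hstack([cv2.resize(robot.get_image(n),(400,300)) for n in("scene","top")]))
E
```

```text
11.3333 [0.56054486 0.17371679 0.21865086] [ 0.28863839 -0.24170225 -0.22702155]
```

View pics/f6.png

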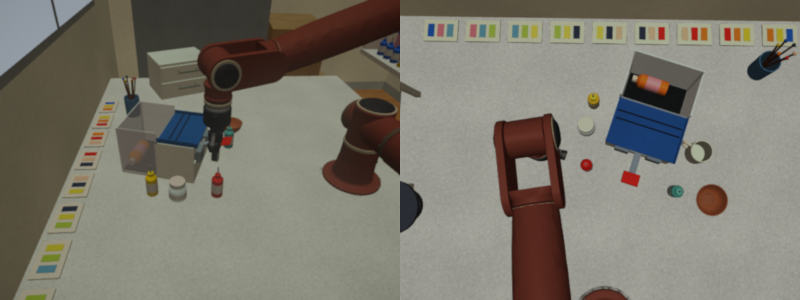

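The lid is shut, the lever is up, the orange bottle is in the compartment, the bystanders look unmoved and the arm is clear.

```bash
python3 -c "
from cell import robot
print(robot.close_job())"
```

```text
the job is handed in; nothing more can be done
None
```

The job is handed in: I pressed the lever to its stop, the orange empty rolled into the clear compartment, I eased the lid shut at about 0.6 rad/s or less, and the arm moved clear with the bystanders looking undisturbed in the last pictures.

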